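# Zero the spring probe on its reference saddle

### The job

Set the blue reference saddle astride the stand's bar, red-ringed spot up, lowering it into place rather than dropping it, and let go of it. Then take the orange probe out of its holder and press its brass tip lightly, probe upright, inside the red ring so that the spring tip is pushed in about half of its travel (never hard against its stop), and finish while still holding the probe there. Leave the wax puck, the black fixture plate and the ivory dental model where they are.

Things in the scene. Friction and masses are not known exactly. Their poses are not given: they have to be found in the camera images.
- stand: Fixed stand: grey base 70 x 220 x 8 mm, two posts, and on them a level square aluminium bar 24 x 24 mm along the stand's y axis, its top 85 mm above the origin. Black end stops (200 mm apart inside) rise 7 mm above the bar; the saddle fits anywhere between them. Origin: centre of the base's underside, z up.
- saddle: Loose blue inverted-U saddle, 0.08-0.17 kg, 40 (x) x 70 (y) x 36 (z) mm: 6 mm top, two 4 mm flanges along y, 30 mm deep, 32 mm clear between; open below and at the ends. Starts standing on its flanges on the desk. Grip across the 40 mm width. Origin: centre of the underside (flange edges), z up; 55 mm above the stand's origin when seated on the bar.
- saddle_spot (a point): Centre of the red ring (outer diameter 20 mm, inner 14 mm, white inside with a red dot) on the saddle's top face, 15 mm from the saddle's centre towards its +y end, 36 mm above its origin.
- holder: Fixed grey block 70 x 70 x 46 mm with a 21 mm vertical through hole in the middle of its top. The probe's nose hangs in the hole, the shoulder of its square body rests on the top. Origin: centre of its underside.
- probe: Loose hand probe, 0.16 kg, upright in the holder: orange square body 26 x 26 mm (faces square to its x, y; window on -x) from 40 to 120 mm along its z, below it a 16 mm steel nose, and a 6 mm brass spring tip from 0 to 10 mm. Origin: end of the tip when fully out, 6 mm above the desk in the holder; z up. Grip two facing sides of the body from above, about 90 mm from the tip.
- probe_point (a point): The round end of the probe's brass tip; moves with the tip.
- probe_tip (a joint): How far the spring tip is pushed in: 0 fully out, 0.009 m at its stop. The spring takes about 0.6 N to start and 0.8 N per mm more (about 4 N half way, 8 N at the stop).
- wax_puck: Bystander: loose red wax puck 37 x 37 x 24 mm with two white crowns; origin at the centre of its underside.
- articulator_plate: Bystander: loose black fixture plate 60 x 92 x 26 mm with two metal screws; origin at the centre of its underside.
- model_ivory_seg: Bystander: loose ivory plaster dental model 58 x 62 x 34 mm; origin at the centre of its underside.
Things that resemble listed ones, but are neither listed nor needed, are in the scene too. What is shaped like the holder but brown or green is not meant. Of the things like the saddle, leave any that is brown; of the rest the larger one is meant.

How it is judged:
On the way:
1. the saddle sits astride the bar and is let go, while the probe is still in its holder (z of saddle in the frame of stand between 0.051 and 0.059 m and x of saddle in the frame of stand between -0.008 and 0.008 m and y of saddle in the frame of stand between -0.07 and 0.07 m and angle between the y axis of saddle and the y axis of stand, either way round below 0.2 rad and angle between saddle's own z axis and vertical below 0.1 rad and contact force between saddle and stand above 0.2 N and contact force between each of the fingers, probe and saddle below 0.1 N and distance between probe and holder below 0.05 m), for 0.2 s.
At the end, for the whole second after the job is handed in: The saddle sits level astride the bar, untouched by the fingers; the gripper holds the probe within 0.1 rad of upright with the end of its tip within 7 mm of the spot's centre, pushed in by 2 to 7.5 mm of 9 (1 to 10 N); nothing else carries the probe (z of saddle in the frame of stand between 0.051 and 0.059 m and x of saddle in the frame of stand between -0.008 and 0.008 m and y of saddle in the frame of stand between -0.07 and 0.07 m and angle between the y axis of saddle and the y axis of stand, either way round below 0.2 rad and angle between each of saddle, probe's own z axis and vertical below 0.1 rad and contact force between saddle and stand above 0.2 N and contact force between the fingers and saddle below 0.1 N and horizontal distance between probe_point and saddle_spot below 0.007 m and value of joint probe_tip between 0.002 and 0.0075 m and contact force between probe and saddle between 1 and 10 N and contact force between the fingers and probe above 2 N and contact force between probe and holder below 0.1 N and contact force between probe and stand below 0.1 N); the arm keeps its last pose, push and grip.
It fails at once if the probe is pressed on the saddle with more than 18 N (contact force between probe and saddle above 18 N).
It fails at once if the saddle is dropped (faster than 0.7 m/s outside the fingers) (linear speed of saddle above 0.7 m/s and contact force between the fingers and saddle below 0.05 N).
It fails at once if the wax puck is pushed away by more than 20 mm (distance of wax_puck from where it was at the start of the episode above 0.02 m).
It fails at once if the fixture plate is pushed away by more than 20 mm (distance of articulator_plate from where it was at the start of the episode above 0.02 m).
It fails at once if the ivory dental model is pushed away by more than 20 mm (distance of model_ivory_seg from where it was at the start of the episode above 0.02 m).
It also fails if it takes over 48 s, if anything falls off the work surface, if the arm or the gripper's body presses on something with over 40 N, if the wrist force passes 120 N, or if a joint passes its speed limit or range.

### The arm

A 6-joint arm with a two-finger parallel gripper is mounted at the origin on a cart in front of the work surface, level with it; the furniture and walls round the work are solid. World frame = base frame: x ahead of the robot, y to its left, z up, the work surface at z = 0. Lengths are in m, angles in rad, forces in N, time in s.
With the tool pointing down it reaches from about 0.3 to 0.775 m from the base axis. Payload 14.6 kg.
Tool frame: the origin (TCP) lies on the front face of the gripper's body, between the roots of the fingers; the fingertips stand 73 mm ahead of it and the grasp point (between the pads) lies 54 mm ahead of it; z points along the fingers, y is the line along which they close (so a half turn about z gives the same grasp; the last joint's range is limited). The gripper opens to 85 mm and grips with 20 to 120 N. Pads are 22 mm wide; open, the fingers measure 114 mm over their backs; the gripper's body (76 mm by 85 mm) begins 54 mm behind the grasp point. The pads swing forward as they close: fully open they stand 13 mm farther back than shut.
Start: joints at [-1.182, 0.3, 1.521, -0, 1.321, -0.067], TCP at [0.242, -0.494, 0.304] pointing down, gripper open.
Joint ranges: [-3.03, 3.03], [-0.79, 2.21], [0.23, 2.52], [-1.04, 4.18], [0, 3.07], [-2.55, 2.55]. Speed limits (rad/s): [2.22, 2.22, 2.57, 3.14, 3.14, 3.14].

### API

Orientations are given as a unit quaternion [w, x, y, z].
In Python, from cell import monitor, eyes, order gives the robot as it stands.
- The arm moves only by the tool carry_out, never from a script. Its argument "motion" is a list of rows, each a list of 7 numbers: the shift along the tool's x, y, z normalised to -1 to 1, where 1 is 500 mm, then the turn, a rotation vector about the tool's x, y, z normalised to -1 to 1, where 1 is 180 degrees, then the closure, from 0 (fully open) to 1 (shut). A call has 1 to 10 rows; each row shifts and turns the commanded pose from where the row before left it, along the tool's axes as they then stand; what a row does not reach is not made up. A row lasts 1/8 s, in which the tool goes at most 62.5 mm and 10.7 degrees, less where a joint would pass 70% of its speed; a pose out of reach is approached as far as the arm can. A call with a number of a shift or a turn outside -1 to 1 is refused whole. A call with a gripper value outside its range is refused whole. The fingers move at their own pace and stop on an object; the grip force is fixed at half the most. Time passes only in rows, so rows that do not move let the fingers close. It gives the time, the measured TCP pose, the force, the opening and the grip force at its end, in the units of the state.
- monitor.read_state(): the state, without advancing time (a new reading comes with each control period).
- eyes.grab_frame(name): name is "scene" or "top"; returns a dict with "color" (384x512x3 uint8, red, green, blue), "z_map" (384x512 float32, m along the optical axis (not along the pixel's ray), 0 where there is no reading), "K" (3x3 intrinsics, pixels), "extrinsics" (4x4, takes a point from world to camera coordinates). Camera axes: x right, y down, z forward; pixel columns grow to the right and rows downward; lengths in m; the calibration is good to about 2 mm. A picture is of the moment at which its call begins.
- order.finish_job(): hands the job in; it is judged then, once.
The state is a dict: "time_s": time; "joint_pos": joint angles; "qvel": joint speeds; "effort": joint torques, N m; "tool_pos": TCP position; "ee_rot": TCP orientation; "wrist_force": force on the tool from outside, world axes, zero at the start; "torque": the same for the moment, N m; "grip_width": finger opening in m; "gripper_force": force on a finger pad.
Only numpy, scipy, OpenCV 4.12 (cv2) and the standard library are available. Lean on these libraries where they do the work, as an engineer would, in place of code of your own. Each camera call takes 0.05 s, during which the arm holds its last target. There are 200 camera calls.

## Working session

There is one attempt and no reset: what is moved stays moved. The work goes in short steps, Python scripts to look and compute and a tool call to move; the robot and the scene stay as the last step left them, time stands still between calls to the robot, and variables do not carry over. Pictures are saved under pics/ and viewed, at most 10 in all, crops included, and the job is handed in when it is done.

Besides the shell and the picture viewer there is one more tool, called after "Emit:" in YAML: its name, and indented under it one key for each argument. carry_out: Moves the arm, as the interface text tells. Its arguments: {"type":"object","properties":{"motion":{"type":"array","items":{"type":"array","items":{"type":"number"}}}},"required":["motion"]}

```bash
mkdir -p pics; cat > h.py <<'E'
import numpy as np, cv2, sys
sys.path.insert(0,'.')
from cell import monitor, eyes, order
def grab(n):
    f=eyes.grab_frame(n); K=np.array(f['K']); T=np.array(f['extrinsics']); z=np.array(f['z_map'])
    v,u=np.mgrid[:z.shape[0],:z.shape[1]]
    P=np.stack([(u-K[0,2])/K[0,0]*z,(v-K[1,2])/K[1,1]*z,z],-1)
    W=(P-T[:3,3])@T[:3,:3]; W[z==0]=np.nan
    return f,W
E
python3 - <<'E'
from h import *
for n in ('scene','top'):
    f,W=grab(n); cv2.imwrite(f'pics/{n}.png',cv2.resize(f['color'][...,::-1],(800,600)))
    np.savez(f'{n}0.npz',c=f['color'],W=W,K=f['K'],T=f['extrinsics'],z=f['z_map'])
    T=f['extrinsics'];print(n,-T[:3,:3].T@T[:3,3],T[2,:3])
print(monitor.read_state())
E
```

```text
scene [-0.2436393   0.57276929  0.53244514] [ 0.72663866 -0.50938077 -0.46100703]
top [0.3145189  0.05719066 1.18461598] [ 0.16142422  0.00139986 -0.98688412]
{'time_s': 0.1, 'joint_pos': array([-1.18159428e+00,  3.00435919e-01,  1.52154844e+00,  4.11248011e-05,
        1.32070356e+00, -6.66252863e-02]), 'qvel': array([ 0.00166361, -0.00049913, -0.00153305, -0.00198581, -0.00020978,
       -0.00084759]), 'effort': array([-2.45183737e-04, -5.44385040e+01, -3.62371373e+01, -1.12459813e-04,
        3.04457659e-03,  9.31440491e-05]), 'tool_pos': array([ 0.24205005, -0.49371632,  0.30335438]), 'ee_rot': array([-5.43721230e-04,  9.74140919e-01,  2.25940633e-01, -6.82825124e-05]), 'wrist_force': array([-0.43909827, -0.23753567, -0.74911458]), 'torque': array([ 0.0191567 ,  0.01099318, -0.03903285]), 'gripper_force': 0.0, 'grip_width': 0.0852995397253663}
```

View pics/scene.png

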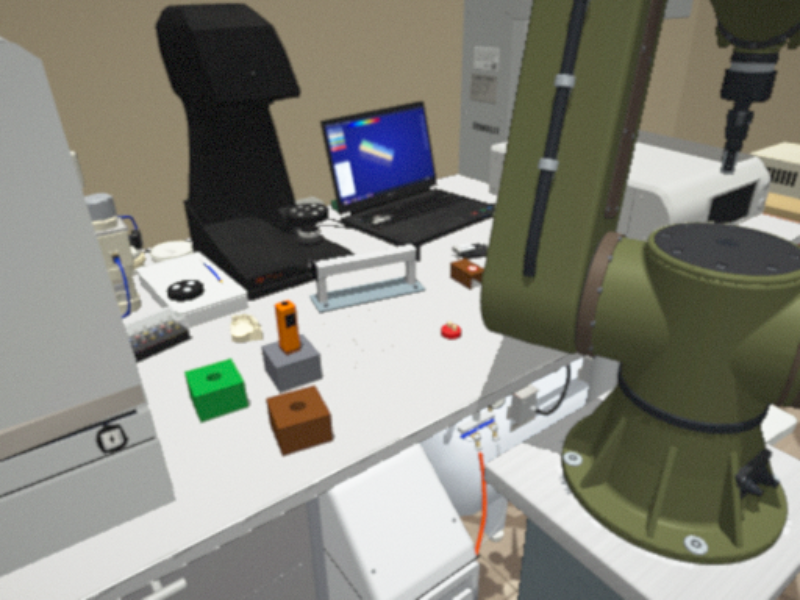

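View pics/top.png

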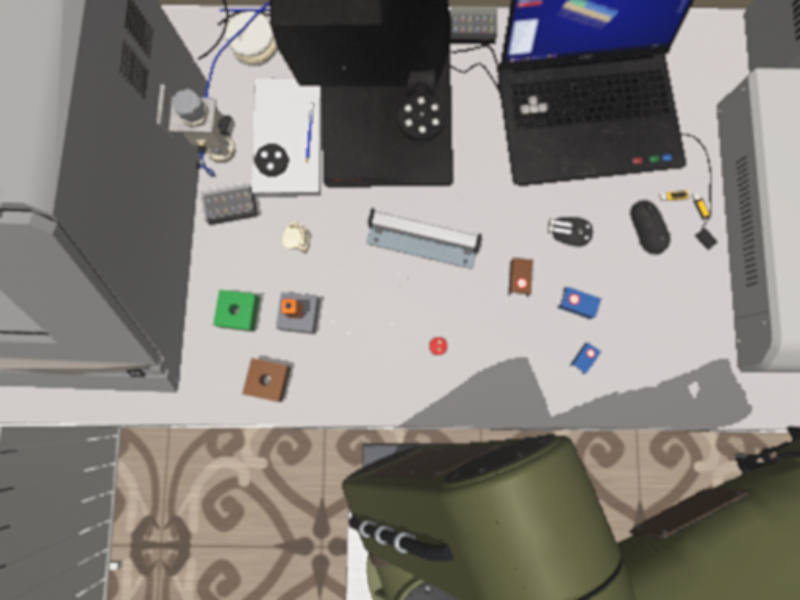

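Saddle candidates in the top picture (800x600) are brown (521,277), large blue (580,302) and small blue (586,357). Holders are green (236,310), brown (266,380) and grey with the orange probe (298,312). I choose the large blue saddle and the grey holder. The bar is at (425,230).

```bash
cat > m.py <<'E'
from h import *
def hsvmask(c,lo,hi): return cv2.inRange(cv2.cvtColor(np.ascontiguousarray(c),cv2.COLOR_RGB2HSV),lo,hi)>0
def rect(p):
    (c,s,a)=cv2.minAreaRect(p[:,:2].astype(np.float32)*1000); return np.round(c,1),np.round(s,1),round(a,1)
E
python3 - <<'E'
from m import *
d=np.load('top0.npz'); c,W=d['c'],d['W']
cr=c[160:260,300:400]; cv2.imwrite('pics/crop.png',cv2.resize(cr[...,::-1],(600,600),interpolation=cv2.INTER_CUBIC))
def box(u0,v0,u1,v1):
    m=np.zeros(c.shape[:2],bool); s=.64; m[int(v0*s):int(v1*s),int(u0*s):int(u1*s)]=1; return m
def rep(n,m,zlo,zhi):
    m=m&(W[...,2]>zlo)&(W[...,2]<zhi); p=W[m]; print(n,len(p),'z',np.round(np.percentile(p[:,2],[5,50,95])*1000,1),rect(p),'mean',np.round(p[:,:2].mean(0)*1000,1))
rep('saddle',box(550,280,608,325),.025,.06)
rep('small',box(565,337,608,380),.015,.06)
ring=hsvmask(c,(0,60,80),(12,255,255))|hsvmask(c,(165,60,80),(180,255,255))
for n,b in (('ringL',box(560,285,600,320)),('ringS',box(575,340,600,370))):
    rep(n,b&ring,.01,.06)
rep('probe',box(270,285,330,340),.11,.16)
rep('holder',box(270,285,330,340),.035,.06)
rep('bar',box(355,200,490,275),.075,.10)
rep('base',box(355,200,490,275),.004,.014)
rep('puck',box(420,330,455,360),.01,.06)
rep('ivory',box(270,215,320,260),.01,.06)
rep('brown',box(500,250,540,300),.015,.06)
rep('gauge',box(540,205,600,250),.01,.06)
rep('pins',box(195,180,262,226),.01,.06)
E
```

```text
saddle 322 z [31.7 36.4 39.8] (array([ 491.8, -288.4]), array([70. , 40.6]), 69.6) mean [ 491.4 -287.7]
small 193 z [23.1 27.7 31.5] (array([ 384.6, -297.7]), array([30.8, 53.1]), 54.6) mean [ 384.6 -297. ]
ringL 27 z [32.1 36.2 40.4] (array([ 498.7, -273.3]), array([17. , 20.9]), 42.1) mean [ 498.9 -273.8]
ringS 11 z [24.9 27.8 29.7] (array([ 393.7, -303.3]), array([ 9.9, 11.4]), 44.3) mean [ 393.3 -303.3]
probe 95 z [114.1 125.4 129.8] (array([466. , 258.5]), array([24. , 24.6]), 89.9) mean [465.6 258. ]
holder 425 z [41.1 45.6 49. ] (array([467.1, 259.3]), array([71.1, 70.7]), 84.1) mean [464.3 256.1]
bar 637 z [79.7 84.7 90.5] (array([619.7,  16.7]), array([216. ,  30.4]), 76.9) mean [619.4  16.2]
base 854 z [ 4.3  7.6 11.6] (array([628.5,  20.3]), array([153.2, 268.9]), 0.6) mean [607.9  18.2]
puck 104 z [10.5 12.6 23.6] (array([406.6, -13.4]), array([33.7, 33.6]), 89.4) mean [406.1 -13.7]
ivory 249 z [14.4 20.  32.4] (array([623.8, 269.6]), array([52. , 56.8]), 73.1) mean [621.4 270.1]
brown 325 z [26.6 36.2 39.6] (array([ 542.7, -175.4]), array([40.5, 69.8]), 85.5) mean [ 542.  -174.1]
gauge 338 z [10.3 13.6 24.7] (array([ 642., -280.]), array([90.8, 58.2]), 78.5) mean [ 641.  -280.3]
pins 867 z [14.7 44.1 48.9] (array([693.2, 412.3]), array([134.5,  92.7]), 87.5) mean [686.6 405.8]
```

View pics/crop.png

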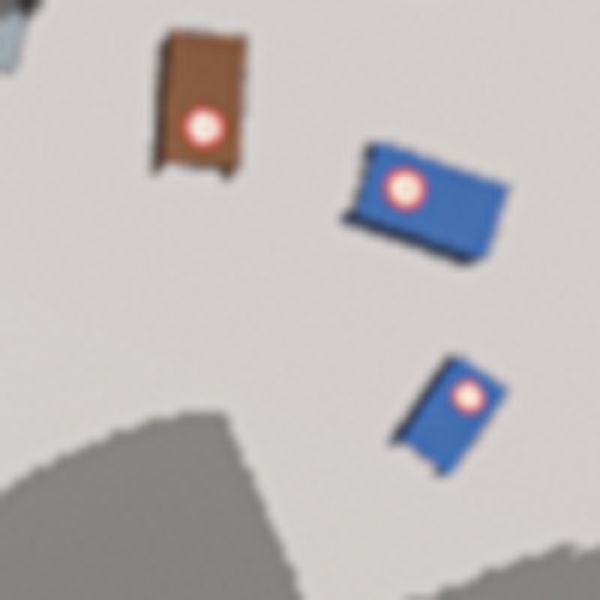

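The crop confirms the choice: the large blue saddle at crop (430,200) with its ring at (405,190), and the small blue decoy at (450,415). Next I refine the bar and probe from both cameras.

```bash
python3 - <<'E'
from m import *
for n in ('top','scene'):
    d=np.load(n+'0.npz'); W=d['W']; c=d['c'].astype(int); z=W[...,2]
    ctr=np.array([.6197,.0167]); 
    for it in range(1):
        a=np.radians(76.9)
    L=np.array([np.cos(a),np.sin(a)]); N=np.array([L[1],-L[0]])
    q=W[...,:2]-ctr; l=q@L; w=q@N
    m=(abs(l)<.125)&(abs(w)<.03)&(z>.079)&(z<.1)
    for lo in np.arange(-.12,.12,.03):
        k=m&(l>=lo)&(l<lo+.03); 
        if k.sum()>5: print(n,round(lo,3),k.sum(),'w',np.round(np.percentile(w[k],[3,50,97])*1e3,1),'z',np.round(np.median(z[k])*1e3,1),'col',np.median(c[k],0))
    k=m; print('l range',np.round(np.percentile(l[k],[.5,99.5])*1e3,1))
    k=(abs(l)<.13)&(abs(w)<.06)&(z>.003)&(z<.013)&(c[...,2]-c[...,0]>10); print('base',k.sum(),rect(W[k]),np.median(z[k]))
    om=hsvmask(d['c'],(5,150,100),(18,255,255))&(np.hypot(W[...,0]-.466,W[...,1]-.2585)<.04)
    for zl,zh in ((.05,.085),(.085,.118),(.118,.135)):
        k=om&(z>zl)&(z<zh)
        if k.sum()>4: print('probe',n,zl,k.sum(),rect(W[k]),'zmax',np.percentile(z[k],98))
    k=(np.hypot(W[...,0]-.466,W[...,1]-.2585)<.06)&(z>.038)&(z<.052); print('holder',rect(W[k]))
E
```

```text
top -0.12 58 w [-14.3  -0.6  12.2] z 86.4 col [124. 121. 121.]
top -0.09 86 w [-10.9  -0.6  11.5] z 84.8 col [222.  219.5 218. ]
top -0.06 81 w [-10.7   0.2  12. ] z 84.7 col [223. 221. 220.]
top -0.03 85 w [-10.9  -0.3  11.9] z 84.2 col [223. 221. 220.]
top 0.0 79 w [-9.8 -0.1 11.9] z 84.9 col [223. 220. 220.]
top 0.03 83 w [-10.4   0.4  12.9] z 84.2 col [221. 218. 217.]
top 0.06 83 w [-10.3   0.4  12.4] z 84.7 col [220. 216. 215.]
top 0.09 54 w [-12.6   0.1  14.2] z 87.0 col [147.5 144.5 144. ]
l range [-106.9  106.8]
base 668 (array([606.3,  21.2]), array([215.4,  36.1]), 76.5) 0.007919780923723998
probe top 0.118 69 (array([466.5, 258.7]), array([23.4, 23.5]), 0.8) zmax 0.1303895481196252
holder (array([467.1, 259.3]), array([71.1, 70.7]), 84.1)
scene -0.12 35 w [-14.8  -8.   10.7] z 85.9 col [90. 88. 87.]
scene -0.09 44 w [-14.8  -7.5   9.8] z 84.4 col [229.  229.5 228. ]
scene -0.06 48 w [-12.6  -6.5   8.2] z 84.7 col [233.  233.5 232.5]
scene -0.03 43 w [-13.7  -5.7   9.6] z 84.5 col [234. 235. 232.]
scene 0.0 50 w [-11.5  -5.1   9.2] z 84.1 col [231.5 233.  231. ]
scene 0.03 47 w [-11.7  -5.3  10.2] z 84.6 col [229. 230. 228.]
scene 0.06 50 w [-11.4  -5.3   9.8] z 84.6 col [229.5 230.  228.5]
scene 0.09 47 w [-14.6  -6.7  13.7] z 85.3 col [96. 95. 96.]
l range [-104.8  110.4]
base 695 (array([618.4,  20.6]), array([217.1,  71.9]), 77.2) 0.007939535063329825
probe scene 0.05 149 (array([459.4, 268.6]), array([29.9, 17.3]), 48.5) zmax 0.08390448556457657
probe scene 0.085 92 (array([458.6, 269.4]), array([26.6, 15.6]), 49.5) zmax 0.11764464617339057
probe scene 0.118 76 (array([464.2, 264.6]), array([23.1, 22.5]), 86.9) zmax 0.12785593412670127
holder (array([466.4, 262.2]), array([71.7, 72.9]), 83.5)
```

```bash
cat > plan.py <<'E'
from m import *
from scipy.spatial.transform import Rotation as R
def plan(pos,thy,g):
    """world target TCP (m), tool-y yaw (deg): total turn first, then shift in the turned tool frame"""
    s=monitor.read_state(); q=s['ee_rot']; r=R.from_quat(q,scalar_first=True); M=r.as_matrix()
    c=np.cos(np.radians(thy)); n=np.sin(np.radians(thy))
    G=np.array([[-n,c,0],[c,n,0],[0,0,-1.]]).T; G=np.column_stack([[-n,c,0],[c,n,0],[0,0,-1.]])
    rv=R.from_matrix(M.T@G).as_rotvec()/np.pi
    d=G.T@(np.array(pos)-s['tool_pos'])/.5
    print('t',s['time_s'],'pos',np.round(s['tool_pos'],4),'yaw_y',np.round(np.degrees(np.arctan2(M[1,1],M[0,1])),2),'F',np.round(s['wrist_force'],2),'w',round(float(s['grip_width']),4))
    print('turn total',np.round(rv,4),'then shift total',np.round(d,4),'min rows',np.abs(rv).max()/.058,np.linalg.norm(d)/.11)
E
python3 -c "
from plan import *
plan((.4916,-.288,.22),-20.4,0)"
```

```text
t 0.1 pos [ 0.2421 -0.4937  0.3034] yaw_y -63.88 F [-0.44 -0.24 -0.75] w 0.0853
turn total [-3.000e-04 -2.000e-04 -2.416e-01] then shift total [0.5596 0.3244 0.1667] min rows 4.165095565093047 6.072355295653149
```

Emit:
carry_out:
  motion:
    - [0,0,0,0,0,-0.0483,0]
    - [0,0,0,0,0,-0.0483,0]
    - [0,0,0,0,0,-0.0483,0]
    - [0,0,0,0,0,-0.0483,0]
    - [0,0,0,0,0,-0.0484,0]

```text
time_s: 0.72
tool_pos: [0.2421, -0.4938, 0.3035]
ee_rot: [-0.0, 0.82, 0.573, 0.0]
wrist_force: [0.3, 0.7, -0.6]
grip_width: 0.0854
gripper_force: 0.0
```

Emit:
carry_out:
  motion:
    - [0.07,0.0405,0.0208,0,0,0,0]
    - [0.07,0.0405,0.0208,0,0,0,0]
    - [0.07,0.0405,0.0208,0,0,0,0]
    - [0.07,0.0405,0.0208,0,0,0,0]
    - [0.07,0.0405,0.0208,0,0,0,0]
    - [0.07,0.0405,0.0208,0,0,0,0]
    - [0.07,0.0405,0.0208,0,0,0,0]
    - [0.07,0.0405,0.0208,0,0,0,0]
    - [0,0,0,0,0,0,0]
    - [0,0,0,0,0,0,0]

```text
time_s: 1.98
tool_pos: [0.4912, -0.288, 0.2205]
ee_rot: [-0.0, 0.821, 0.571, -0.0]
wrist_force: [-0.1, -0.4, -0.0]
grip_width: 0.0851
gripper_force: 0.0
```

```bash
python3 -c "
from plan import *
plan((.4916,-.288,.082),-20.4,0)
f,W=grab('scene');cv2.imwrite('pics/s2.png',cv2.resize(f['color'][...,::-1],(800,600)))
c=f['color'];m=hsvmask(c,(105,120,60),(125,255,255))&(W[...,2]>.005)&(W[...,2]<.06)&(np.hypot(W[...,0]-.49,W[...,1]+.288)<.07)
print(m.sum(),rect(W[m]) if m.sum()>5 else '', np.percentile(W[m][:,2],95) if m.sum()>5 else '')"
```

```text
t 1.975 pos [ 0.4912 -0.288   0.2205] yaw_y -20.39 F [-0.1  -0.42 -0.04] w 0.0851
turn total [-0.0002  0.      0.0001] then shift total [0.0003 0.0007 0.2771] min rows 0.0028843140932928737 2.518769166157955
0
```

View pics/s2.png

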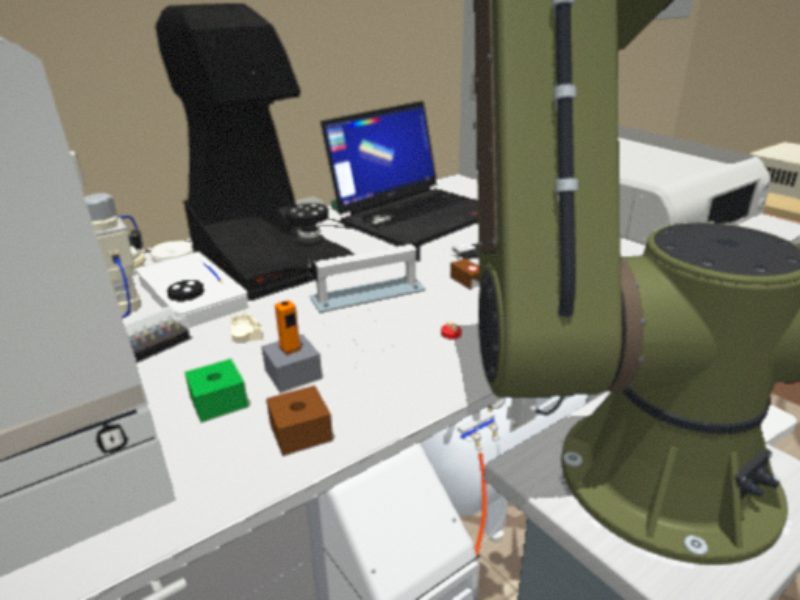

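The scene view shows the saddle is hidden behind the arm, right of (480,270). The top depth of 36 mm matches the text, so I descend and grasp.

Emit:
carry_out:
  motion:
    - [0.0003,0.0007,0.06,0,0,0,0]
    - [0,0,0.06,0,0,0,0]
    - [0,0,0.06,0,0,0,0]
    - [0,0,0.05,0,0,0,0]
    - [0,0,0.03,0,0,0,0]
    - [0,0,0.017,0,0,0,0]
    - [0,0,0,0,0,0,0]

```text
time_s: 2.9
tool_pos: [0.4918, -0.2881, 0.0823]
ee_rot: [0.0, 0.821, 0.571, 0.0]
wrist_force: [1.0, -0.7, 1.0]
grip_width: 0.0854
gripper_force: 0.0
```

Emit:
carry_out:
  motion:
    - [0,0,0,0,0,0,0.3]
    - [0,0,0,0,0,0,0.45]
    - [0,0,0,0,0,0,0.6]
    - [0,0,0,0,0,0,0.8]
    - [0,0,0,0,0,0,1]
    - [0,0,0,0,0,0,1]
    - [0,0,0,0,0,0,1]
    - [0,0,0,0,0,0,1]

```text
time_s: 3.9
tool_pos: [0.4922, -0.288, 0.083]
ee_rot: [0.001, 0.821, 0.571, 0.0]
wrist_force: [-0.6, 1.1, 6.5]
grip_width: 0.0388
gripper_force: 61.2
```

Emit:
carry_out:
  motion:
    - [0,0,-0.02,0,0,0,1]
    - [0,0,-0.04,0,0,0,1]
    - [0,0,-0.06,0,0,0,1]
    - [0,0,-0.06,0,0,0,1]
    - [0,0,-0.06,0,0,0,1]
    - [0,0,-0.04,0,0,0,1]
    - [0,0,-0.02,0,0,0,1]
    - [0,0,0,0,0,0,1]

```text
time_s: 4.9
tool_pos: [0.4919, -0.2878, 0.2329]
ee_rot: [0.0, 0.821, 0.571, 0.0]
wrist_force: [0.4, 0.5, -1.7]
grip_width: 0.0389
gripper_force: 60.6
```

```bash
python3 -c "
from plan import *
plan((.6199,.017,.232),-13.1,0)
f,W=grab('top');c=f['color'];m=hsvmask(c,(105,120,60),(125,255,255))&(W[...,2]>.07)
print(m.sum(),rect(W[m]), np.percentile(W[m][:,2],[5,50,95]))"
```

```text
t 4.9 pos [ 0.4919 -0.2878  0.2329] yaw_y -20.39 F [ 0.43  0.47 -1.75] w 0.0389
turn total [ 0.0003  0.0001 -0.0405] then shift total [0.6518 0.1112 0.0018] min rows 0.69866879212942 6.011067000212776
2681 (array([892.5,  -7.1]), array([798.8, 606.8]), 70.2) [0.07617944 0.1270759  0.17916946]
```

Emit:
carry_out:
  motion:
    - [0.04,0.007,0,0,0,-0.0202,1]
    - [0.075,0.0128,0,0,0,-0.0203,1]
    - [0.09,0.0153,0,0,0,0,1]
    - [0.09,0.0153,0,0,0,0,1]
    - [0.09,0.0153,0,0,0,0,1]
    - [0.09,0.0153,0,0,0,0,1]
    - [0.08,0.0136,0,0,0,0,1]
    - [0.06,0.01,0,0,0,0,1]
    - [0.03,0.005,0,0,0,0,1]
    - [0,0,0,0,0,0,1]

```text
time_s: 6.2
tool_pos: [0.6229, 0.0124, 0.2316]
ee_rot: [-0.0, 0.783, 0.623, -0.0]
wrist_force: [-0.7, -0.9, -1.8]
grip_width: 0.039
gripper_force: 60.6
```

```bash
python3 -c "
from plan import *
plan((.6199,.017,.160),-13.1,0)
for n in ('top','scene'):
  f,W=grab(n);c=f['color'];m=hsvmask(c,(100,100,40),(128,255,255))&(W[...,2]>.12)&(W[...,2]<.2)&(np.hypot(W[...,0]-.62,W[...,1]-.017)<.1)
  print(n,m.sum(),rect(W[m]), np.percentile(W[m][:,2],[5,50,95]))
  cv2.imwrite('pics/p_%s.png'%n,cv2.resize(f['color'][100:250,(150 if n=='scene' else 200):(350 if n=='scene' else 350)][...,::-1],None,fx=4,fy=4,interpolation=cv2.INTER_CUBIC))"
```

```text
t 6.2 pos [0.6229 0.0124 0.2316] yaw_y -12.99 F [-0.74 -0.88 -1.75] w 0.039
turn total [-0.0003  0.0001  0.0006] then shift total [ 0.0075 -0.0078  0.1432] min rows 0.010656129543765765 1.3055150464819998Traceback (most recent call last):
  File "<string>", line 6, in <module>
    print(n,m.sum(),rect(W[m]), np.percentile(W[m][:,2],[5,50,95]))
                                ~~~~~~~~~~~~~^^^^^^^^^^^^^^^^^^^^^
    return _quantile_unchecked(
        a, q, axis, out, overwrite_input, method, keepdims, weights)
    return _ureduce(a,
                    func=_quantile_ureduce_func,
    ...<5 lines>...
                    overwrite_input=overwrite_input,
                    method=method)
    r = func(a, **kwargs)
    result = _quantile(arr,
                       quantiles=q,
    ...<2 lines>...
                       out=out,
                       weights=wgt)
    slices_having_nans = np.isnan(arr[-1, ...])
                                  ~~~^^^^^^^^^
IndexError: index -1 is out of bounds for axis 0 with size 0
```

Emit:
carry_out:
  motion:
    - [0.0038,-0.0039,0.03,0,0,0.0006,1]
    - [0.0037,-0.0039,0.03,0,0,0,1]
    - [0,0,0,0,0,0,1]

```text
time_s: 6.62
tool_pos: [0.6192, 0.016, 0.2002]
ee_rot: [-0.001, 0.784, 0.621, -0.001]
wrist_force: [-0.6, -0.2, -1.0]
grip_width: 0.0389
gripper_force: 60.6
```

```bash
python3 -c "
from plan import *
plan((.6199,.017,.138),-13.1,0)
f,W=grab('scene');c=f['color'];m=hsvmask(c,(100,80,30),(130,255,255))&(W[...,2]>.1)&(W[...,2]<.2)&(np.hypot(W[...,0]-.62,W[...,1]-.017)<.1)
p=W[m]; print(m.sum(),np.percentile(p[:,2],[2,50,98])) if m.sum() else 0
a=np.radians(76.9);L=np.array([np.cos(a),np.sin(a)]);N=np.array([L[1],-L[0]]);q=p[:,:2]-[.6199,.017]
print('l',np.percentile(q@L,[2,98]),'w',np.percentile(q@N,[2,50,98])) if m.sum() else 0
cv2.imwrite('pics/p_scene.png',cv2.resize(c[80:230,150:350][...,::-1],None,fx=4,fy=4,interpolation=cv2.INTER_CUBIC))"
```

```text
t 6.625 pos [0.6192 0.016  0.2002] yaw_y -13.23 F [-0.58 -0.17 -0.96] w 0.0389
turn total [-0.001   0.0002 -0.0007] then shift total [0.0023 0.0009 0.1244] min rows 0.017261795762263 1.131430928446212
275 [0.12156378 0.14200638 0.1786796 ]
l [-0.0309361   0.03574076] w [-0.03645169 -0.02181245  0.01739852]
```

View pics/p_scene.png

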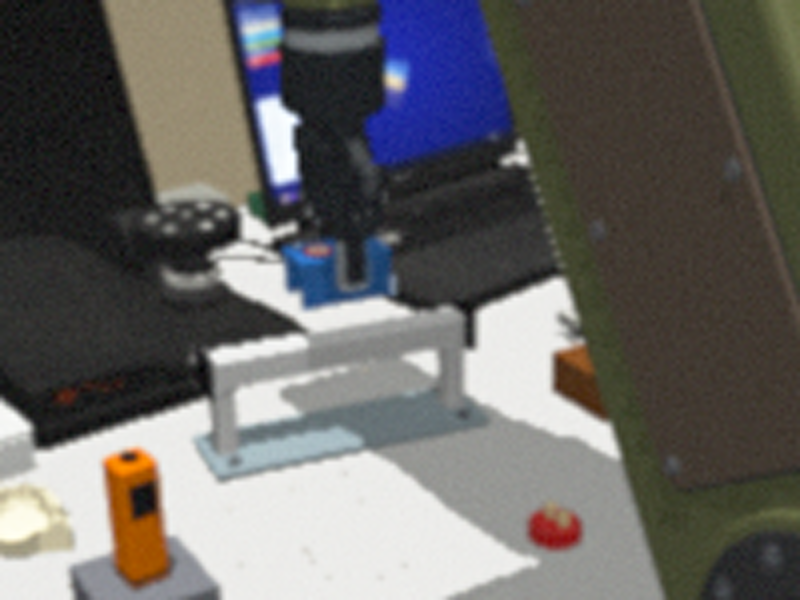

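The crop shows the saddle held level at (340,270), ring end at (315,250), over the bar at (340,340), and the lateral offset is within about 1 mm. I lower it.

Emit:
carry_out:
  motion:
    - [0.0015,0.0009,0.03,0,0,0,1]
    - [0,0,0.03,0,0,0,1]
    - [0,0,0.02,0,0,0,1]
    - [0,0,0.016,0,0,0,1]
    - [0,0,0.012,0,0,0,1]
    - [0,0,0,0,0,0,1]

```text
time_s: 7.42
tool_pos: [0.6205, 0.0168, 0.1478]
ee_rot: [-0.0, 0.784, 0.621, -0.0]
wrist_force: [-0.2, -0.4, -1.1]
grip_width: 0.039
gripper_force: 60.6
```

Emit:
carry_out:
  motion:
    - [0,0,0.006,0,0,0,1]
    - [0,0,0.004,0,0,0,1]
    - [0,0,0.004,0,0,0,1]
    - [0,0,0.003,0,0,0,1]
    - [0,0,0,0,0,0,1]

```text
time_s: 8.05
tool_pos: [0.6205, 0.0168, 0.1396]
ee_rot: [-0.0, 0.784, 0.621, -0.0]
wrist_force: [0.2, 0.0, -0.6]
grip_width: 0.0391
gripper_force: 60.6
```

Emit:
carry_out:
  motion:
    - [0,0,0.002,0,0,0,1]
    - [0,0,0,0,0,0,1]

```text
time_s: 8.3
tool_pos: [0.6206, 0.0168, 0.1386]
ee_rot: [-0.0, 0.784, 0.621, -0.0]
wrist_force: [-0.0, -0.4, -1.7]
grip_width: 0.0391
gripper_force: 60.6
```

Emit:
carry_out:
  motion:
    - [0,0,0.001,0,0,0,1]
    - [0,0,0,0,0,0,1]

```text
time_s: 8.55
tool_pos: [0.6206, 0.0168, 0.1382]
ee_rot: [-0.0, 0.784, 0.621, -0.0]
wrist_force: [0.5, 0.1, -1.4]
grip_width: 0.039
gripper_force: 60.6
```

Emit:
carry_out:
  motion:
    - [0,0,0.001,0,0,0,1]
    - [0,0,0,0,0,0,1]

```text
time_s: 8.8
tool_pos: [0.6206, 0.0168, 0.138]
ee_rot: [0.0, 0.784, 0.621, 0.0]
wrist_force: [-3.0, 0.1, 3.1]
grip_width: 0.0387
gripper_force: 61.0
```

Contact is felt: wrist force z went from -1.4 to +3.1 N. I release gently and lift away.

Emit:
carry_out:
  motion:
    - [0,0,0,0,0,0,0.45]
    - [0,0,0,0,0,0,0.4]
    - [0,0,0,0,0,0,0.35]
    - [0,0,0,0,0,0,0.3]
    - [0,0,0,0,0,0,0.3]
    - [0,0,0,0,0,0,0.3]

```text
time_s: 9.55
tool_pos: [0.6206, 0.0168, 0.1377]
ee_rot: [0.0, 0.784, 0.621, 0.0]
wrist_force: [0.1, 0.2, 0.2]
grip_width: 0.06
gripper_force: 0.0
```

Emit:
carry_out:
  motion:
    - [0,0,-0.02,0,0,0,0.3]
    - [0,0,-0.04,0,0,0,0.3]
    - [0,0,-0.06,0,0,0,0.3]
    - [0,0,-0.08,0,0,0,0.2]
    - [0,0,-0.08,0,0,0,0]
    - [0,0,0,0,0,0,0]

```text
time_s: 10.3
tool_pos: [0.6212, 0.0168, 0.2828]
ee_rot: [0.002, 0.784, 0.621, 0.003]
wrist_force: [0.6, 0.3, -1.1]
grip_width: 0.0857
gripper_force: 0.0
```

```bash
python3 -c "
from plan import *
plan((.466,.2595,.278),-6,0)
f,W=grab('scene');c=f['color'];m=hsvmask(c,(100,80,30),(130,255,255))&(W[...,2]>.04)&(W[...,2]<.12)&(np.hypot(W[...,0]-.62,W[...,1]-.017)<.1)
p=W[m]; print(m.sum(),np.percentile(p[:,2],[2,50,98]))
a=np.radians(76.9);L=np.array([np.cos(a),np.sin(a)]);N=np.array([L[1],-L[0]]);q=p[:,:2]-[.6199,.017]
print('l',np.percentile(q@L,[2,98]),'w',np.percentile(q@N,[2,50,98]))
# probe faces yaw
om=hsvmask(c,(3,120,60),(20,255,255))&(np.hypot(W[...,0]-.466,W[...,1]-.2585)<.04)&(W[...,2]>.055)&(W[...,2]<.118)
print('probe side xy', rect(W[om]))
cv2.imwrite('pics/p2.png',cv2.resize(np.hstack([c[130:200,180:300],c[180:250,150:230]])[...,::-1],None,fx=4,fy=4,interpolation=cv2.INTER_CUBIC))"
```

```text
t 10.3 pos [0.6212 0.0168 0.2828] yaw_y -13.21 F [ 0.59  0.34 -1.07] w 0.0857
turn total [ 0.0023 -0.0003 -0.0401] then shift total [ 0.4502 -0.3595  0.0096] min rows 0.6909586579008979 5.238417289674943
317 [0.05816757 0.0812216  0.09243979]
l [-0.02957812  0.03622361] w [-0.0235956  -0.01984313  0.01104924]
probe side xy (array([458.9, 269.3]), array([30.4, 17.6]), 46.7)
```

View pics/p2.png

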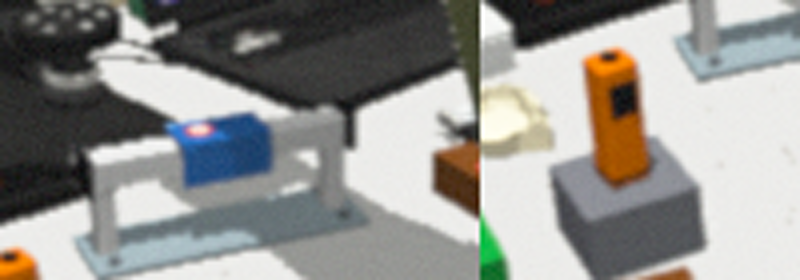

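The crop shows the saddle seated level astride the bar at (225,150) with the ring at (200,130), and the probe upright in the grey holder at (615,120). I fit the probe's yaw and centre next.

```bash
python3 -c "
from plan import *
from scipy.optimize import least_squares
P=[];
for n in ('scene','top'):
  d=np.load(n+'0.npz');W=d['W'];c=d['c']
  om=hsvmask(c,(3,120,60),(20,255,255))&(np.hypot(W[...,0]-.466,W[...,1]-.2585)<.03)&(W[...,2]>.055)&(W[...,2]<.135)
  om=cv2.erode(om.astype(np.uint8),np.ones((3,3)))>0 if n=='scene' else om
  P.append(W[om])
  print(n,len(P[-1]), 'top z',np.median(P[-1][:,2]))
s=P[0]; s=s[s[:,2]<.115]; T=np.array([[0,0]])
def res(x):
  a=x[2];q=(s[:,:2]-x[:2])@np.array([[np.cos(a),-np.sin(a)],[np.sin(a),np.cos(a)]])
  return (np.abs(q).max(1)-.013)*1000
for a0 in range(-45,45,15):
  r=least_squares(res,[.466,.26,np.radians(a0)],loss='soft_l1',x_scale=[.01,.01,.3]); print(a0,round(r.cost,1),np.round(r.x[:2]*1e3,1),round(np.degrees(r.x[2]),1))
"
```

```text
scene 218 top z 0.08829932274790858
top 102 top z 0.12465804488916285
-45 53.2 [468.1 262.1] -87.3
-30 53.2 [468.1 262.1] 2.7
-15 53.2 [468.1 262.1] 2.7
0 53.2 [468.1 262.1] 2.7
15 53.2 [468.1 262.1] 2.7
30 53.2 [468.1 262.1] 2.7
```

```bash
python3 -c "
from plan import *
plan((.467,.260,.25),2.7,0)"
```

```text
t 10.35 pos [0.6207 0.0168 0.2802] yaw_y -13.21 F [-0.38 -0.03 -0.46] w 0.0856
turn total [ 0.0012 -0.0001 -0.0884] then shift total [ 0.5003 -0.2842  0.0605] min rows 1.5244068008769052 5.259367380470327
```

Emit:
carry_out:
  motion:
    - [0,0,0,0.0012,0,-0.0442,0]
    - [0,0,0,0,0,-0.0442,0]
    - [0.0715,-0.0406,0.0086,0,0,0,0]
    - [0.0715,-0.0406,0.0086,0,0,0,0]
    - [0.0715,-0.0406,0.0086,0,0,0,0]
    - [0.0715,-0.0406,0.0086,0,0,0,0]
    - [0.0715,-0.0406,0.0086,0,0,0,0]
    - [0.0715,-0.0406,0.0086,0,0,0,0]
    - [0.0713,-0.0406,0.0089,0,0,0,0]
    - [0,0,0,0,0,0,0]

```text
time_s: 11.6
tool_pos: [0.4652, 0.2616, 0.2475]
ee_rot: [-0.002, 0.689, 0.725, -0.002]
wrist_force: [0.4, 0.3, 0.3]
grip_width: 0.0854
gripper_force: 0.0
```

```bash
python3 -c "
from plan import *
plan((.467,.260,.15),2.7,0)"
```

```text
t 11.6 pos [0.4652 0.2616 0.2475] yaw_y 2.87 F [0.39 0.31 0.33] w 0.0854
turn total [-0.0017 -0.0001  0.0009] then shift total [-0.0034  0.0035  0.1949] min rows 0.029177302570749172 1.772760513938139
```

Emit:
carry_out:
  motion:
    - [-0.001,0.001,0.05,0,0,0,0]
    - [0,0,0.05,0,0,0,0]
    - [0,0,0.05,0,0,0,0]
    - [0,0,0.03,0,0,0,0]
    - [0,0,0.017,0,0,0,0]
    - [0,0,0,0,0,0,0]
    - [0,0,0,0,0,0,0]

```text
time_s: 12.48
tool_pos: [0.4672, 0.2597, 0.1504]
ee_rot: [-0.001, 0.69, 0.724, -0.001]
wrist_force: [-0.4, 0.5, -0.7]
grip_width: 0.0856
gripper_force: 0.0
```

```bash
python3 -c "
from plan import *
plan((.467,.260,.15),2.7,0)"
```

```text
t 12.475 pos [0.4672 0.2597 0.1504] yaw_y 2.7 F [-0.4   0.52 -0.7 ] w 0.0856
turn total [-0.0008 -0.0004 -0.    ] then shift total [ 0.0006 -0.0004  0.0008] min rows 0.014331320296794948 0.009862594271013788
```

Emit:
carry_out:
  motion:
    - [0,0,0,-0.0008,-0.0004,0,0.4]
    - [0,0,0,0,0,0,0.55]
    - [0,0,0,0,0,0,0.65]
    - [0,0,0,0,0,0,0.75]
    - [0,0,0,0,0,0,1]
    - [0,0,0,0,0,0,1]
    - [0,0,0,0,0,0,1]
    - [0,0,0,0,0,0,1]

```text
time_s: 13.48
tool_pos: [0.4671, 0.2597, 0.1498]
ee_rot: [-0.0, 0.69, 0.724, -0.0]
wrist_force: [4.5, 0.2, 0.4]
grip_width: 0.0255
gripper_force: 61.8
```

Emit:
carry_out:
  motion:
    - [0,0,-0.01,0,0,0,1]
    - [0,0,-0.03,0,0,0,1]
    - [0,0,-0.05,0,0,0,1]
    - [0,0,-0.05,0,0,0,1]
    - [0,0,-0.05,0,0,0,1]
    - [0,0,-0.04,0,0,0,1]
    - [0,0,-0.02,0,0,0,1]
    - [0,0,0,0,0,0,1]
    - [0,0,0,0,0,0,1]

```text
time_s: 14.6
tool_pos: [0.4668, 0.2596, 0.2737]
ee_rot: [-0.001, 0.69, 0.724, -0.001]
wrist_force: [-0.4, -0.4, -1.3]
grip_width: 0.0254
gripper_force: 61.9
```

```bash
python3 -c "
from plan import *
s=monitor.read_state();p=s['tool_pos'];plan(p,2.7,0)
for n in ('scene','top'):
  f,W=grab(n);c=f['color']; np.savez(n+'1.npz',c=c,W=W,K=f['K'],T=f['extrinsics'])
  # ring from top
  if n=='top':
    ring=hsvmask(c,(0,60,80),(12,255,255))|hsvmask(c,(165,60,80),(180,255,255))
    k=ring&(np.hypot(W[...,0]-.623,W[...,1]-.032)<.03)&(W[...,2]>.08)&(W[...,2]<.1); print('ring',k.sum(),rect(W[k]) if k.sum() else '')
    b=hsvmask(c,(100,80,30),(130,255,255))&(np.hypot(W[...,0]-.62,W[...,1]-.017)<.06)&(W[...,2]>.08)&(W[...,2]<.1); b|=k; print('saddle',b.sum(),rect(W[b]) if b.sum() else '')
  else:
    u0,v0=(np.array(f['K'])@((np.array(f['extrinsics'])@np.array([p[0],p[1],p[2]-.1,1]))[:3]))[:2]/((np.array(f['extrinsics'])@np.array([p[0],p[1],p[2]-.1,1]))[2]); print(u0,v0)
    u0,v0=int(u0),int(v0); x0=max(u0-60,0);y0=max(v0-70,0)
    cv2.imwrite('pics/p3.png',cv2.resize(c[y0:y0+140,x0:x0+130][...,::-1],None,fx=4,fy=4,interpolation=cv2.INTER_CUBIC)); print(x0,y0)
"
```

```text
t 14.6 pos [0.4668 0.2596 0.2737] yaw_y 2.7 F [-0.36 -0.39 -1.27] w 0.0254
turn total [-0.0009  0.0003 -0.    ] then shift total [0. 0. 0.] min rows 0.01507459661682575 0.0
181.21319066195306 175.3308234279508
121 105
ring 19 (array([623.1,  33.4]), array([15.8, 17.6]), 0.5)
saddle 289 (array([618.8,  18.4]), array([68.7, 40.5]), 76.9)
```

View pics/p3.png

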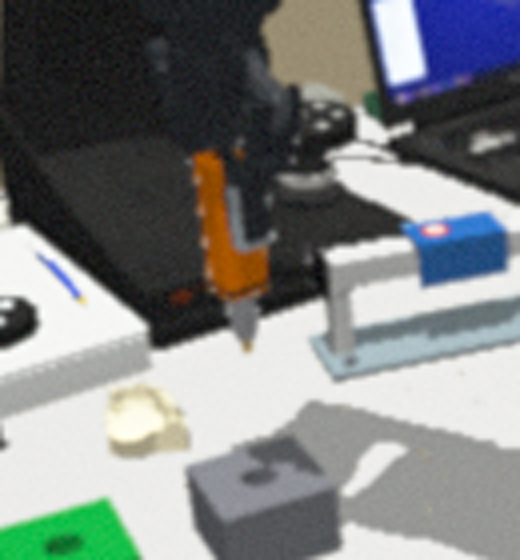

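The crop shows the probe held, with its brass tip at crop (247,350), clear of the holder. I check tip position and tilt numerically.

```bash
python3 -c "
from plan import *
d=np.load('scene1.npz');K,T,W,c=d['K'],d['T'],d['W'],d['c']
def pr(p):
  q=K@(T@np.append(p,1))[:3]; return q[:2]/q[2]
p=np.array([.4668,.2596,.2737])
for h in (0,10,40,80): print(h,pr(p+[0,0,-.144+h/1000]))
# orange midline per row
om=hsvmask(c,(3,120,60),(22,255,255)); om[:, :165]=0; om[:,192:]=0
for v in range(142,196,4):
  u=np.where(om[v])[0]; print(v,(u.min(),u.max()) if len(u) else '',end=' ')
m=om&(W[...,2]>.12)&(W[...,2]<.28)&(np.hypot(W[...,0]-p[0],W[...,1]-p[1])<.05)
q=W[m]
for lo in np.arange(.16,.24,.015):
  k=(q[:,2]>lo)&(q[:,2]<lo+.015); 
  if k.sum()>5: print(round(lo,3),k.sum(),np.round(q[k].mean(0)*1e3,1))
print('zmin',q[:,2].min())
print('saddle spot scene');r=(hsvmask(c,(0,60,80),(12,255,255))|hsvmask(c,(165,60,80),(180,255,255)))&(np.hypot(W[...,0]-.623,W[...,1]-.032)<.03)&(W[...,2]>.08)&(W[...,2]<.1); print(r.sum(),rect(W[r]),np.median(W[r][:,2]))
plan((.623,.0325,.2737),2.7,0)
"
```

```text
0 [183.20342844 192.65891578]
10 [182.75599645 188.78929859]
40 [181.38433771 176.92650305]
80 [179.48388179 160.49040314]
142 (np.int64(171), np.int64(174)) 146 (np.int64(169), np.int64(176)) 150 (np.int64(171), np.int64(177)) 154 (np.int64(170), np.int64(176)) 158 (np.int64(171), np.int64(177)) 162 (np.int64(171), np.int64(177)) 166 (np.int64(173), np.int64(178)) 170 (np.int64(172), np.int64(188)) 174 (np.int64(173), np.int64(188)) 178 (np.int64(165), np.int64(183)) 182  186  190  194  0.16 12 [455.4 266.8 173.4]
0.175 95 [455.7 266.3 182.6]
0.19 69 [456.1 268.  196.3]
0.205 42 [459.4 274.1 212.3]
0.22 40 [460.  274.2 227. ]
0.235 61 [462.6 272.9 244. ]
zmin 0.17091208789198417
saddle spot scene
7 (array([620.1,  36. ]), array([14.7,  7.2]), 53.0) 0.09165573249430488
t 14.7 pos [0.4669 0.2596 0.2738] yaw_y 2.7 F [-0.6   0.1  -2.01] w 0.0252
turn total [-0.0008  0.0003 -0.    ] then shift total [-4.684e-01  2.905e-01  2.000e-04] min rows 0.014071752043877313 5.01093897015148
```

Emit:
carry_out:
  motion:
    - [-0.03,0.0186,0,-0.0008,0.0003,0,1]
    - [-0.055,0.0341,0,0,0,0,1]
    - [-0.07,0.0434,0,0,0,0,1]
    - [-0.075,0.0465,0,0,0,0,1]
    - [-0.075,0.0465,0,0,0,0,1]
    - [-0.07,0.0434,0,0,0,0,1]
    - [-0.055,0.0341,0,0,0,0,1]
    - [-0.0384,0.0239,0,0,0,0,1]
    - [0,0,0,0,0,0,1]
    - [0,0,0,0,0,0,1]

```text
time_s: 15.95
tool_pos: [0.6229, 0.0326, 0.2744]
ee_rot: [0.0, 0.69, 0.724, 0.0]
wrist_force: [0.1, -0.6, -1.9]
grip_width: 0.0251
gripper_force: 61.8
```

```bash
python3 -c "
from plan import *
plan((.623,.0325,.2405),2.7,0)"
```

```text
t 15.95 pos [0.6229 0.0326 0.2744] yaw_y 2.69 F [ 0.13 -0.62 -1.89] w 0.0251
turn total [ 0.0002 -0.0002 -0.    ] then shift total [-0.0001  0.0002  0.0678] min rows 0.003992819608344353 0.6163969213731385
```

Emit:
carry_out:
  motion:
    - [0,0,0.025,0,0,0,1]
    - [0,0,0.025,0,0,0,1]
    - [0,0,0.0178,0,0,0,1]
    - [0,0,0,0,0,0,1]
    - [0,0,0,0,0,0,1]

```text
time_s: 16.58
tool_pos: [0.6233, 0.0326, 0.2411]
ee_rot: [0.0, 0.69, 0.724, 0.001]
wrist_force: [-0.1, 0.3, -0.4]
grip_width: 0.0254
gripper_force: 61.8
```

```bash
python3 -c "
from plan import *
plan((.623,.0325,.2305),2.7,0)
f,W=grab('scene');c=f['color'];K,T=np.array(f['K']),np.array(f['extrinsics'])
def pr(p):
  q=K@(T@np.append(p,1))[:3]; return q[:2]/q[2]
p=monitor.read_state()['tool_pos'];print('tip',(pr(p-[0,0,.144])-[215,115])*6,'spot',(pr(np.array([p[0],p[1],.091]))-[215,115])*6)
cv2.imwrite('pics/p4.png',cv2.resize(c[115:195,215:295][...,::-1],None,fx=6,fy=6,interpolation=cv2.INTER_CUBIC))"
```

```text
t 16.575 pos [0.6233 0.0326 0.2411] yaw_y 2.7 F [-0.06  0.28 -0.41] w 0.0254
turn total [ 0.0006 -0.0001 -0.    ] then shift total [-0.0002 -0.0007  0.0213] min rows 0.010170035332446908 0.1936201117686516
tip [ 88.10030406 271.16983971] spot [ 88.67603822 282.96850512]
```

View pics/p4.png

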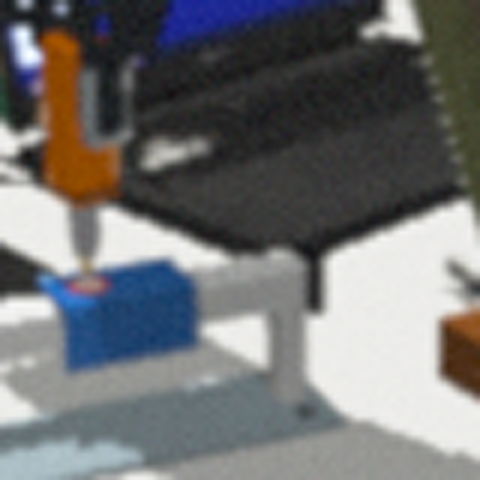

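The tip at (88,268) sits directly above the ring centre at (87,284), which agrees with the projected aim point (88.7,283). I press down in small steps.

Emit:
carry_out:
  motion:
    - [0,0,0.006,0,0,0,1]
    - [0,0,0.006,0,0,0,1]
    - [0,0,0,0,0,0,1]
    - [0,0,0,0,0,0,1]

```text
time_s: 17.12
tool_pos: [0.6232, 0.0326, 0.2349]
ee_rot: [0.0, 0.69, 0.724, 0.001]
wrist_force: [-0.9, 0.7, -1.2]
grip_width: 0.0254
gripper_force: 61.8
```

Emit:
carry_out:
  motion:
    - [0,0,0.004,0,0,0,1]
    - [0,0,0,0,0,0,1]
    - [0,0,0,0,0,0,1]

```text
time_s: 17.5
tool_pos: [0.6233, 0.0326, 0.233]
ee_rot: [0.0, 0.69, 0.724, 0.001]
wrist_force: [0.8, 0.0, 0.2]
grip_width: 0.0253
gripper_force: 62.0
```

Emit:
carry_out:
  motion:
    - [0,0,0.003,0,0,0,1]
    - [0,0,0,0,0,0,1]
    - [0,0,0,0,0,0,1]

```text
time_s: 17.88
tool_pos: [0.6233, 0.0326, 0.2314]
ee_rot: [0.0, 0.69, 0.724, 0.001]
wrist_force: [1.5, -0.4, 2.4]
grip_width: 0.0252
gripper_force: 62.1
```

Emit:
carry_out:
  motion:
    - [0,0,0,0,0,0,1]

```text
time_s: 18.0
tool_pos: [0.6233, 0.0326, 0.2314]
ee_rot: [0.0, 0.69, 0.724, 0.001]
wrist_force: [0.1, -0.7, 0.8]
grip_width: 0.0257
gripper_force: 62.1
```

Emit:
carry_out:
  motion:
    - [0,0,0,0,0,0,1]

```text
time_s: 18.12
tool_pos: [0.6233, 0.0326, 0.2314]
ee_rot: [0.0, 0.69, 0.724, 0.001]
wrist_force: [0.2, -1.3, 1.3]
grip_width: 0.0257
gripper_force: 62.1
```

Emit:
carry_out:
  motion:
    - [0,0,0,0,0,0,1]

```text
time_s: 18.25
tool_pos: [0.6233, 0.0326, 0.2314]
ee_rot: [0.0, 0.69, 0.724, 0.001]
wrist_force: [0.5, -0.6, 1.0]
grip_width: 0.0254
gripper_force: 62.1
```

Emit:
carry_out:
  motion:
    - [0,0,0,0,0,0,1]

```text
time_s: 18.38
tool_pos: [0.6232, 0.0326, 0.2314]
ee_rot: [0.0, 0.69, 0.724, 0.001]
wrist_force: [-0.0, -0.6, 1.1]
grip_width: 0.0254
gripper_force: 62.1
```

Emit:
carry_out:
  motion:
    - [0,0,0.0026,0,0,0,1]
    - [0,0,0,0,0,0,1]
    - [0,0,0,0,0,0,1]
    - [0,0,0,0,0,0,1]

```text
time_s: 18.88
tool_pos: [0.6233, 0.0326, 0.2301]
ee_rot: [0.0, 0.69, 0.724, 0.001]
wrist_force: [0.6, 0.2, 2.7]
grip_width: 0.0252
gripper_force: 62.2
```

Emit:
carry_out:
  motion:
    - [0,0,0,0,0,0,1]

```text
time_s: 19.0
tool_pos: [0.6232, 0.0326, 0.2301]
ee_rot: [0.0, 0.69, 0.724, 0.001]
wrist_force: [0.4, 0.2, 1.7]
grip_width: 0.0255
gripper_force: 62.2
```

Emit:
carry_out:
  motion:
    - [0,0,0,0,0,0,1]

```text
time_s: 19.12
tool_pos: [0.6233, 0.0326, 0.2301]
ee_rot: [0.0, 0.69, 0.724, 0.001]
wrist_force: [0.7, 1.0, 3.1]
grip_width: 0.0254
gripper_force: 62.2
```

```bash
python3 -c "
from plan import *
plan((.623,.0325,.2305),2.7,0)
F=[]
for i in range(6):
  f,W=grab('scene'); F.append(monitor.read_state()['wrist_force'][2])
print(np.round(F,2),np.mean(F))
c=f['color']
m=hsvmask(c,(100,80,30),(130,255,255))&(W[...,2]>.04)&(W[...,2]<.12)&(np.hypot(W[...,0]-.62,W[...,1]-.017)<.1)
p=W[m];a=np.radians(76.9);L=np.array([np.cos(a),np.sin(a)]);N=np.array([L[1],-L[0]]);q=p[:,:2]-[.6199,.017]
print('l',np.percentile(q@L,[2,98]),'w',np.percentile(q@N,[2,50,98]),np.percentile(p[:,2],[2,50,98]))
cv2.imwrite('pics/p5.png',cv2.resize(c[115:195,215:295][...,::-1],None,fx=6,fy=6,interpolation=cv2.INTER_CUBIC))"
```

```text
t 19.125 pos [0.6233 0.0326 0.2301] yaw_y 2.7 F [0.69 0.98 3.08] w 0.0254
turn total [ 0.0005 -0.0001 -0.    ] then shift total [-0.0002 -0.0005 -0.0009] min rows 0.008004163230729281 0.009271484317138543
[2.4  1.76 2.26 2.43 2.16 1.92] 2.156665040774932
l [-0.02957944  0.03623717] w [-0.02390161 -0.01986025  0.01140289] [0.05909891 0.0813121  0.09213313]
```

View pics/p5.png

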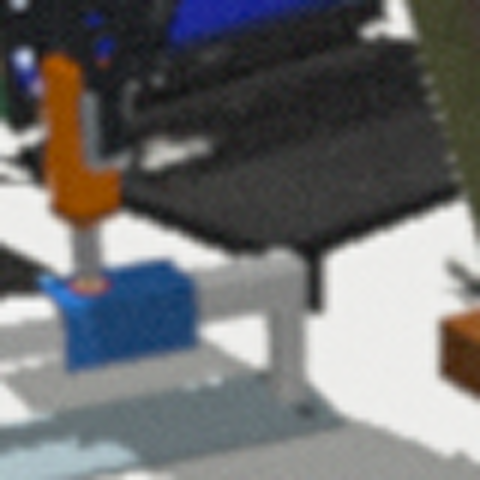

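The crop shows the tip pressed inside the ring at (87,284), with the saddle unmoved. The push is about 3.8 N, roughly 4 to 4.9 mm of the 9 mm travel, so I hand in.

```bash
python3 -c "
from h import *
print(order.finish_job())"
```

```text
the job is handed in; nothing more can be done
None
```

I handed the job in at about 19.5 s of the 48 s, but the interface gave no verdict. By my readings, the blue saddle sits level and released astride the bar, and the gripper holds the probe upright with its tip inside the red ring, pressed with about 3.8 N (4–5 mm of 9). I did not re-measure the puck, plate or dental model at the end; no move was planned near them.

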